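Open the glue and hold the hoop clamp open at its mark

TASK

I am about to glue the lap of a sieve hoop and will have both hands full. Lift the loose cap off the glue bottle and set it down, open end down, into the wide round pocket of the wooden bench block without dropping it; then take the hoop clamp by its wooden handle, pull the sliding jaw back against the springs until its pointer lines up with the line on the index clip, and finish while still holding it there by the handle. Leave the bottle standing where it is and do not disturb the other things on the bench.

Things in the scene. Friction and masses are not known exactly. Their poses are not given: they have to be found in the camera images.
- clamp: fixed hoop clamp: grey plate 330 x 130 x 12 mm; at its far end (+x) a fixed jaw (top 72 mm above the bench), then the sliding jaw (84 mm wide, top 61 mm), two rods with coil springs (tops 47 mm) and an end bracket (top 60 mm) at -x. Origin: centre of the plate's underside, bench level; the handle starts 81 mm from it along x. x along the rods, y to the side with rule and index clip, z up.
- carriage (a joint): the clamp's sliding jaw, in m: 0 = shut against the fixed jaw (where the springs push it, and where it starts), growing as it is pulled along the clamp's -x direction; stops at 0.075. The springs always push it shut: about 8 N at 0, 16 N at 0.05; if let go it runs back.
- handle: upright turned-wood handle on the top of the sliding jaw, moving with it (a revolving grip: it can turn about its own upright axis): a neck 20 mm across, then an egg-shaped grip 32 mm across at its widest, whole height 75 mm. Origin: centre of its foot on the jaw's top, 61 mm above the bench; z up.
- handle_grip (a point): middle of the egg-shaped grip of the handle (32 mm across here), 109 mm above the bench, 27 mm below the handle's top; it moves with the sliding jaw and keeps its distance from the pointer.
- pointer (a point): tip of the pointer, a steel tongue 3 mm wide on the +y side of the sliding jaw, level with the jaw's handle along the clamp's x; 20 mm above the bench. Axes as the clamp's.
- clip_line (a point): the mark: inner end of the black line across the index clip, an aluminium saddle 12 mm (along the rods) x 18 mm fixed on the plate's +y edge, 30 to 55 mm behind the pointer's starting place (along the clamp's -x); 20 mm above the bench. Axes as the clamp's. The pointer passes beside it with its tip at the line's end: the clip is no stop.
- bottle: upright white glue bottle standing loose on the bench, about 0.4 kg: 60 mm across, shoulder flat 118 mm above the bench, on it a neck 28 mm across and 10 mm high and a nozzle whose tip is 152 mm above the bench. Origin: centre of its underside; z up.
- cap: loose grey cap over the bottle's nozzle, standing on the shoulder, not screwed: an upside-down cup 48 mm high, 40 mm across at the open bottom edge, 37 mm at the closed top, about 20 g. It must rise 36 mm to clear the nozzle. Origin: centre of its open bottom edge; z up, towards the closed top.
- pocket (a point): centre of the floor of the wide round pocket in the bench block, 12 mm above the bench; pocket 48 mm across, 14 mm deep. The block, wood, fixed, 156 x 80 x 26 mm, reaches 44 mm to +x and 112 mm to -x of this point (the point's axes are the block's); 84 mm to -x two steel nail punches stand in it, tops 52 mm above the bench.
- hoop: bystander: bent-wood sieve hoop lying flat, 180 mm across, 65 mm high. Origin: centre of its underside.
- hammer: bystander: hammer lying on the bench, 270 mm long. Origin: underside near its middle.
- tin: bystander: closed round steel tin, 72 mm across, 60 mm high. Origin: centre of its underside.
- tape: bystander: tape measure standing on its edge, 70 x 36 x 60 mm. Origin: centre of its underside.
Things that resemble listed ones, but are neither listed nor needed, are in the scene too. There is more than one size of the cap; the one meant has the size given above.

How it is judged:
On the way, in this order (a step that is already met when the one before it is completed fails the run):
1. the cap stands upright on the floor of the block's pocket, let go, while the jaw is still shut (horizontal distance between cap and pocket below 0.01 m and z of cap in the frame of pocket between -0.004 and 0.004 m and angle between cap's own z axis and vertical below 0.12 rad and contact force between the fingers and cap below 0.1 N and value of joint carriage below 0.01 m), for 0.2 s.
2. the jaw is pulled back by its handle until the pointer is within 4 mm of the clip's line (x of pointer in the frame of clip_line between -0.004 and 0.004 m and contact force between the fingers and handle above 4 N), for 0.3 s.
At the end, for the whole second after the job is handed in: The fingers still hold the handle (more than 4 N) with the jaw still and its pointer within 4 mm of the clip's line along the rods; the cap stands upright, open end down, on the pocket's floor; the bottle stands upright within 40 mm of where it was (all of step 2 and velocity of joint carriage between -0.01 and 0.01 m/s and horizontal distance between cap and pocket below 0.01 m and z of cap in the frame of pocket between -0.004 and 0.004 m and angle between cap's own z axis and vertical below 0.12 rad and angle between bottle's own z axis and vertical below 0.1 rad and distance of bottle from where it was at the start of the episode below 0.04 m); the arm keeps its last pose, push and grip.
It fails at once if the bottle is tipped by more than 0.35 rad (angle between bottle's own z axis and vertical above 0.35 rad).
It fails at once if the cap is dropped or thrown (falls more than about 20 mm) (contact force between the fingers and cap below 0.02 N and linear speed of cap above 0.65 m/s).
It fails at once if a bystander is pushed more than 40 mm (distance of any of hoop, hammer, tin, tape from where it was at the start of the episode above 0.04 m).
It also fails if it takes over 56 s, if anything falls off the work surface, if the arm or the gripper's body presses on something with over 40 N, if the wrist force passes 120 N, or if a joint passes its speed limit or range.

ROBOT

A 7-joint arm with a two-finger parallel gripper is mounted at the origin on the work surface. World frame = base frame: x ahead of the robot, y to its left, z up, the work surface at z = 0. Lengths are in m, angles in rad, forces in N, time in s.
With the tool pointing down it reaches from about 0.4 to 0.85 m from the base axis. Payload 10.4 kg.
Tool frame: the origin (TCP) lies on the centre line of the jaws, within the pads' length; the fingertips stand 22 mm ahead of it and the grasp point (between the pads) lies 3 mm ahead of it; x points along the fingers, y is the direction in which the jaws open and shut, and the axes are right-handed (so a half turn about x gives the same grasp; the last joint's range is limited). The gripper opens to 87 mm and grips with 3 to 60 N. Pads are 19 mm wide; open, the fingers measure 117 mm over their backs; the gripper's body (75 mm by 190 mm) begins 51 mm behind the grasp point.
Start: joints at [-1.269, 0.332, -0.065, 1.46, 0.022, 1.35, -0.088], TCP at [0.199, 0.592, 0.224] pointing down, gripper open.
Joint ranges: [-2.6, 2.6], [-0.5, 2.12], [-1.47, 1.34], [0.16, 2.42], [-1.27, 4.41], [0.06, 2.06], [-2.6, 2.6]. Speed limits (rad/s): [2.22, 2.22, 2.79, 2.79, 3.14, 3.14, 3.14].

INTERFACE

Orientations are given as a unit quaternion [x, y, z, w].
In Python, from bench import * gives the robot as it stands.
- The arm moves only by the tool arm_command, never from a script. Its argument "targets" is one flat list of numbers, 7 for each row, row after row: the turn, a rotation vector about the tool's x, y, z in units of 45 degrees (1.0 is 45 degrees), then the shift along the tool's x, y, z in units of 25 mm (1.0 is 25 mm), then the opening, from 0 (shut) to 1 (fully open). In form: [wx, wy, wz, tx, ty, tz, fingers, wx, wy, wz, tx, ty, tz, fingers, ...]. A call has 1 to 12 rows; each row shifts and turns the pose as measured when the row begins, along the tool's axes as they then stand; what a row does not reach is not made up. A row lasts 1/12 s, in which the tool goes at most 41.7 mm and 7.16 degrees, less where a joint would pass 70% of its speed; a pose out of reach is approached as far as the arm can. A call with a number of a shift or a turn outside -1 to 1 is refused whole. A call with a gripper value outside its range is refused whole. The fingers move at their own pace and stop on an object; "newtons" is the grip in N (left out, the last holds). Time passes only in rows, so rows that do not move let the fingers close. It gives the time, the measured TCP pose, the force and the opening at its end, in the units of the state.
- read_state(): the state, without advancing time (a new reading comes with each control period).
- camera(name): name is "scene" or "side" or "wrist"; returns the picture (384x512x3 uint8, red, green, blue); there is no depth.
- calibration(name): a dict with "camera_matrix" (3x3 intrinsics, pixels), "R" (3x3) and "t" (3): a world point X has camera coordinates R X + t; the wrist camera has in their place "tool_from_camera" (4x4, takes a point from camera to tool coordinates, whose origin is the TCP and whose axes are the tool frame's). Camera axes: x right, y down, z forward; pixel columns grow to the right and rows downward; lengths in m; the calibration is good to about 2 mm. A picture is of the moment at which its call begins: read the wrist's pose just before it. calibration takes no time and is no camera call.
- close_job(): hands the job in, once; it reports no verdict.
The state is a dict: "time": time; "joint_positions": joint angles; "joint_vel": joint speeds; "joint_torque": joint torques, N m; "ee_pos": TCP position; "eef_rot": TCP orientation; "ft_force": force on the tool from outside, world axes, zero at the start; "torque": the same for the moment, N m; "width": finger opening in m.
Only numpy, scipy, OpenCV 4.12 (cv2) and the standard library are available. Lean on these libraries where they do the work, as an engineer would, in place of code of your own. Each camera call takes 0.05 s, during which the arm holds its last target.

## Working session

There is one attempt and no reset: what is moved stays moved. The work goes in short steps, Python scripts to look and compute and a tool call to move; the robot and the scene stay as the last step left them, time stands still between calls to the robot, and variables do not carry over. Pictures are saved under pics/ and viewed, and the job is handed in when it is done.

Besides the shell and the picture viewer there is one more tool, called after "Call:" as name(argument=value, ...) on one line, values as JSON. arm_command: Moves the arm, as the interface text tells. Shifts and turns lie within -1 to 1; 1 stands for 25 mm of shift or 45 degrees of turn. Its arguments: {"type":"object","properties":{"targets":{"type":"array","items":{"type":"number","minimum":-1,"maximum":1}},"newtons":{"type":"number"}},"required":["targets"]}

```bash
mkdir -p pics; ls
python3 - <<'E'
from bench import *
import cv2
print(read_state())
for n in ("scene","side","wrist"):
    cv2.imwrite(f"pics/{n}0.png",camera(n)[:,:,::-1]); print(n,calibration(n))
E
```

```text
pics
{'time': 0.0, 'joint_positions': array([-1.2685929 ,  0.33289931, -0.06472941,  1.46095722,  0.02158034,
        1.34990974, -0.08848344]), 'joint_vel': array([ 8.55023901e-04,  1.07711582e-03,  5.01111017e-04, -5.38762617e-04,
        7.68539257e-05,  5.60139993e-04,  6.78636154e-04]), 'joint_torque': array([-3.82286305e-05, -6.23262405e+01,  2.49906513e-02, -3.89887691e+01,
       -6.12559053e-02,  3.97784729e-02,  1.19382980e-04]), 'ee_pos': array([0.19930751, 0.59194839, 0.22332929]), 'eef_rot': array([ 0.11379167,  0.69787626, -0.11482791,  0.69773543]), 'ft_force': array([-0.22908409, -0.35284657,  0.06008567]), 'torque': array([ 0.01797931,  0.01336274, -0.00488743]), 'width': 0.08722838254239595}
scene {'camera_matrix': array([[368.79913845,   0.        , 247.81493125],
       [  0.        , 368.79913845, 195.10680098],
       [  0.        ,   0.        ,   1.        ]]), 'R': array([[-7.52977171e-01,  6.58046640e-01, -2.91207668e-06],
       [ 3.69865986e-01,  4.23219600e-01, -8.27093902e-01],
       [-5.44265130e-01, -6.22783903e-01, -5.62063766e-01]]), 't': array([ 0.
[... 260 characters left out ...]
938067],
       [-0.06388775, -0.68845947, -0.72245547],
       [ 0.09463989,  0.71649202, -0.69114577]]), 't': array([-0.65351896,  0.06505135,  1.54586613])}
wrist {'camera_matrix': array([[340.47966254,   0.        , 256.01045704],
       [  0.        , 340.47966254, 194.83411618],
       [  0.        ,   0.        ,   1.        ]]), 'tool_from_camera': array([[-1.27126181e-03, -2.57327916e-01,  9.66323304e-01,
        -1.61609869e-01],
       [ 9.99998988e-01,  2.90123399e-04,  1.39282306e-03,
         2.66259358e-04],
       [-6.38765256e-04,  9.66324097e-01,  2.57327286e-01,
        -6.89808034e-02],
       [ 0.00000000e+00,  0.00000000e+00,  0.00000000e+00,
         1.00000000e+00]])}
```

View pics/scene0.png

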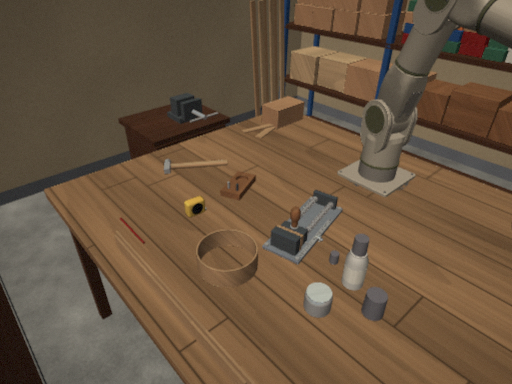

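View pics/side0.png

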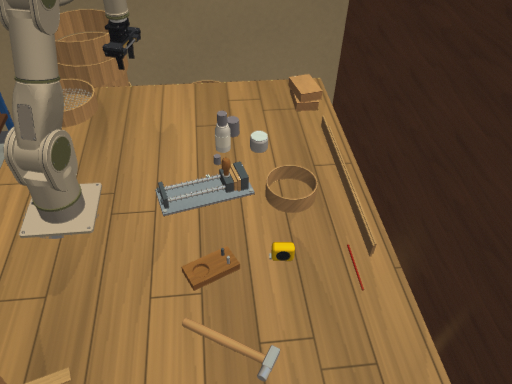

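View pics/wrist0.png

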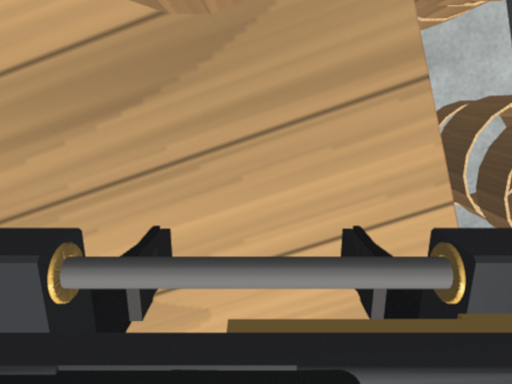

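Run:
```python
import cv2
a=cv2.imread("pics/side0.png"); b=cv2.imread("pics/scene0.png")
def c(im,x0,y0,x1,y1,n,s):
    cv2.imwrite(n,cv2.resize(im[y0:y1,x0:x1],None,fx=s,fy=s,interpolation=cv2.INTER_CUBIC))
c(a,145,100,285,215,"pics/s1.png",5)
c(a,170,235,270,300,"pics/s2.png",7)
c(b,260,180,410,330,"pics/c1.png",4)
c(b,205,160,275,210,"pics/c2.png",8)
```

```text
(no output)
```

View pics/s1.png

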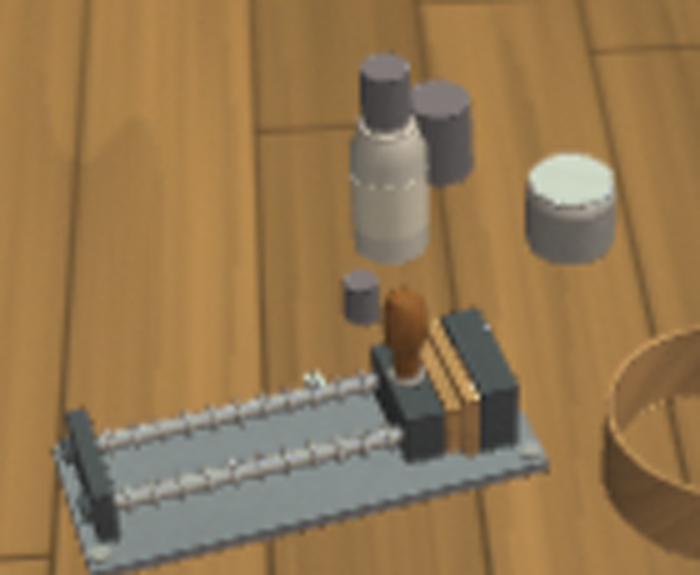

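View pics/s2.png

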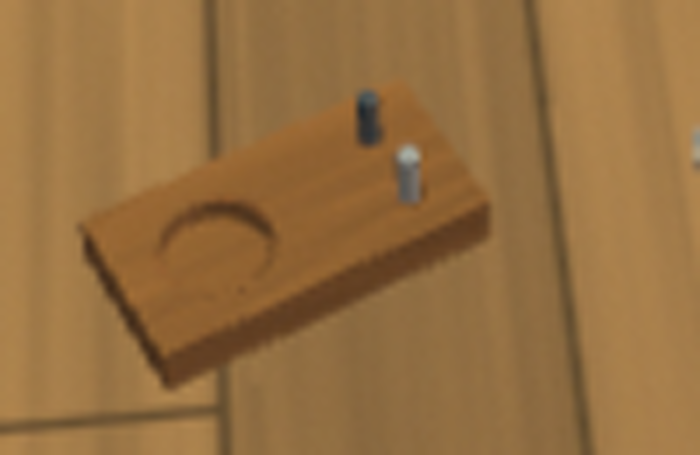

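View pics/c1.png

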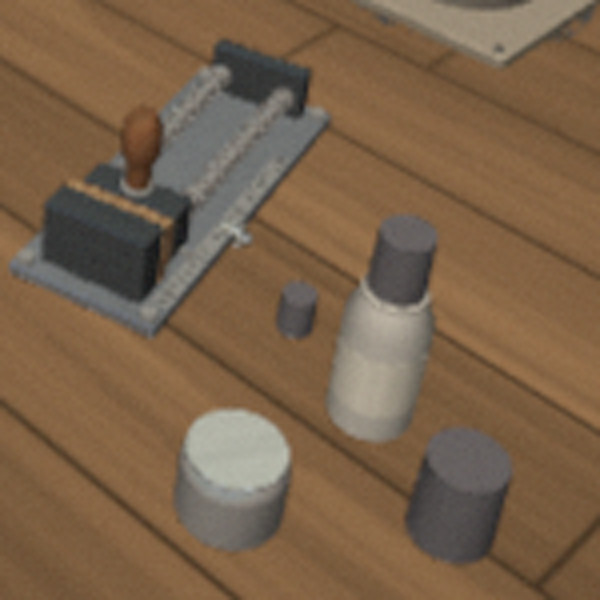

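View pics/c2.png

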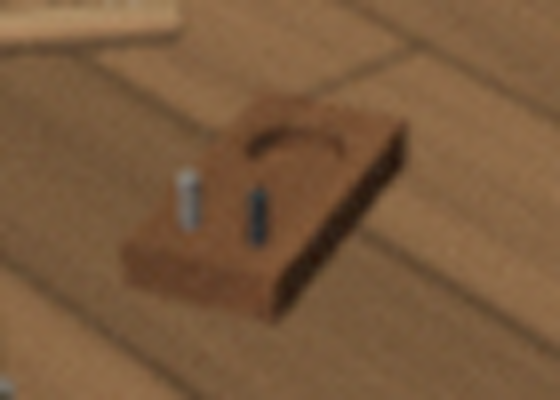

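```bash
cat > h.py <<'E'
from bench import *
import numpy as np, cv2
from scipy.spatial.transform import Rotation as Ro
from scipy.optimize import least_squares
def proj(n,X):
    c=calibration(n); X=np.atleast_2d(X); 
    if n=="wrist": raise 1
    p=(np.array(c["R"])@X.T).T+c["t"]; q=(np.array(c["camera_matrix"])@p.T).T
    return q[:,:2]/q[:,2:]
def ray(n,uv,pose=None):
    c=calibration(n); d=np.linalg.inv(c["camera_matrix"])@np.array([uv[0],uv[1],1.])
    if n=="wrist":
        T=np.array(c["tool_from_camera"]); p,q=pose; R=Ro.from_quat(q).as_matrix()
        return R@T[:3,3]+p, R@T[:3,:3]@d
    R=np.array(c["R"]); return -R.T@c["t"], R.T@d
def atz(n,uv,z,pose=None):
    o,d=ray(n,uv,pose); return o+d*(z-o[2])/d[2]
def projw(X,pose):
    c=calibration("wrist");T=np.linalg.inv(c["tool_from_camera"]);p,q=pose
    X=np.atleast_2d(X); t=Ro.from_quat(q).inv().apply(X-p); k=t@T[:3,:3].T+T[:3,3]
    q=k@np.array(c["camera_matrix"]).T; return q[:,:2]/q[:,2:]
def up(u,v,s,x,y): return ((u+.5)/s-.5+x,(v+.5)/s-.5+y)
E
python3 - <<'E'
from h import *
np.set_printoptions(precision=4,suppress=True)
S=lambda u,v:up(u,v,5,145,100); S2=lambda u,v:up(u,v,7,170,235)
C=lambda u,v:up(u,v,4,260,180); C2=lambda u,v:up(u,v,8,205,160)
for n,a,b,z in [("captop",S(386,67),C(407,233),.166),("grip",S(405,322),C(142,140),.109),("clip",S(315,380),C(238,235),.02),
  ("decoycaptop",S(440,98),C(467,460),.06),("botbase",S(390,235),C(370,408),.0)]:
    print(n,atz("side",a,z),atz("scene",b,z))
# block
loc=lambda p,x,y,z: np.stack([p[0]+x*np.cos(p[2])-y*np.sin(p[2]),p[1]+x*np.sin(p[2])+y*np.cos(p[2]),z+0*x],-1)
def fit(items,p0):
    def f(p):
        r=[]
        for n,uv,x,y,z in items: r.append(proj(n,loc(p,np.array(x),np.array(y),z))[0]-uv)
        return np.ravel(r)
    s=least_squares(f,p0,loss="soft_l1"); print(s.x,"res",f(s.x).reshape(-1,2)); return s.x
it=[("side",S2(82,228),.044,-.04,.026),("side",S2(402,85),-.112,-.04,.026),("side",S2(490,200),-.112,.04,.026),("side",S2(165,358),.044,.04,.026),
("scene",C2(405,125),.044,-.04,.026),("scene",C2(270,297),-.112,-.04,.026),("scene",C2(125,250),-.112,.04,.026),("scene",C2(260,98),.044,.04,.026)]
c=atz("side",S2(217,247),.026)
print("pocket",c); fit(it,[c[0],c[1],np.pi])
it=[("side",S(55,450),-.165,.065,.012),("side",S(95,572),-.165,-.065,.012),("side",S(547,463),.165,-.065,.012),
("scene",C(12,268),.165,-.065,.012),("scene",C(150,330),.165,.065,.012),("scene",C(328,118),-.165,.065,.012)]
p=fit(it,[.55,.2,0.1]); print("handle",loc(p,.081,0,.109))
E
```

```text
captop [0.5649 0.2867 0.166 ] [0.5644 0.2865 0.166 ]
grip [0.5625 0.0601 0.109 ] [0.5618 0.0571 0.109 ]
clip [0.4976 0.1054 0.02  ] [0.5052 0.117  0.02  ]
decoycaptop [0.6123 0.3955 0.06  ] [0.6036 0.3798 0.06  ]
botbase [0.5636 0.296  0.    ] [0.5603 0.2865 0.    ]
pocket [ 0.4608 -0.3181  0.026 ]
[ 0.4609 -0.3173  3.5837] res [[-0.0183 -0.6992]
 [-0.0344 -1.2011]
 [ 0.4216  0.1499]
 [ 0.0599  0.1243]
 [-0.1694 -0.1664]
 [ 0.5509 -1.7329]
 [-0.5519 -0.5994]
 [-0.0506 -0.8142]]
[0.486  0.037  0.2473] res [[-0.3249 -0.5484]
 [-0.3736  0.2036]
 [ 1.0936 -0.7032]
 [-1.5257 -0.876 ]
 [ 0.6508  0.4231]
 [ 0.063  -0.5953]]
handle [0.5645 0.0569 0.109 ]
```

```bash
cat >> h.py <<'E'
np.set_printoptions(precision=4,suppress=True)
def pose():
    s=read_state(); return np.array(s["ee_pos"]),np.array(s["eef_rot"])
def go(P,yawdir=None):
    """shift in tool axes/25mm units and turn to have x down and tool y along +-yawdir"""
    p,q=pose(); R=Ro.from_quat(q); M=R.as_matrix()
    print("pos",p,"toolx",M[:,0],"tooly",M[:,1],"yaw",np.degrees(np.arctan2(M[1,1],M[0,1])))
    d=M.T@(np.array(P)-p); print("shift mm",d*1e3,"units",d/.025)
    if yawdir is None: y=M[:,1].copy(); y[2]=0
    else: y=np.array([np.cos(yawdir),np.sin(yawdir),0])
    if y@M[:,1]<0:y=-y
    y/=np.linalg.norm(y); x=np.array([0,0,-1.]); W=np.column_stack([x,y,np.cross(x,y)])
    v=Ro.from_matrix(M.T@W).as_rotvec(); print("turn units",v/np.radians(45))
E
python3 -c "
from h import *
go([.5645,.2866,.225])
go([.5645,.2866,.225],.2473)
go([.5645,.2866,.225],.2473+np.pi/2)
print(read_state()['joint_positions'])"
```

```text
pos [0.1993 0.5921 0.2235] toolx [-0.0003 -0.001  -1.    ] tooly [ 0.319   0.9477 -0.0011] yaw 71.39515458298976
shift mm [  -1.2548 -172.9959  443.5399] units [-0.0502 -6.9198 17.7416]
turn units [0.     0.0001 0.0014]
pos [0.1993 0.5921 0.2235] toolx [-0.0003 -0.001  -1.    ] tooly [ 0.319   0.9477 -0.0011] yaw 71.39515458298976
shift mm [  -1.2548 -172.9959  443.5399] units [-0.0502 -6.9198 17.7416]
turn units [1.2717 0.0007 0.0012]
pos [0.1993 0.5921 0.2235] toolx [-0.0003 -0.001  -1.    ] tooly [ 0.319   0.9477 -0.0011] yaw 71.39515458298976
shift mm [  -1.2548 -172.9959  443.5399] units [-0.0502 -6.9198 17.7416]
turn units [-0.7283 -0.0003  0.0013]
[-1.2686  0.3327 -0.0647  1.4607  0.0216  1.3499 -0.0885]
```

Call:
arm_command(targets=[0,0,0,0,-0.38,0.98,1,0,0,0,0,-0.38,0.98,1,0,0,0,0,-0.38,0.98,1,0,0,0,0,-0.38,0.98,1,0,0,0,0,-0.38,0.98,1,0,0,0,0,-0.38,0.98,1,0,0,0,0,-0.38,0.98,1,0,0,0,0,-0.38,0.98,1,0,0,0,0,-0.38,0.98,1,0,0,0,0,-0.38,0.98,1,0,0,0,0,-0.38,0.98,1,0,0,0,0,-0.38,0.98,1])

```text
time: 1.15
ee_pos: [0.4444, 0.3853, 0.2189]
eef_rot: [0.107, 0.701, -0.112, 0.696]
ft_force: [0.2, 0.4, 0.4]
width: 0.0872
```

```bash
python3 -c "
from h import *
go([.5645,.2866,.22])
print(read_state()['joint_positions'])
cv2.imwrite('pics/w1.png',camera('wrist')[:,:,::-1])"
```

```text
pos [0.4444 0.3853 0.2189] toolx [-0.007  -0.0049 -1.    ] tooly [ 0.3062  0.952  -0.0068] yaw 72.17058924881668
shift mm [ -1.4598 -57.1886 144.5088] units [-0.0584 -2.2875  5.7804]
turn units [-0.     -0.0066  0.0087]
[-0.8835  0.2573  0.1113  1.5699 -0.0306  1.3244  0.4914]
```

View pics/w1.png

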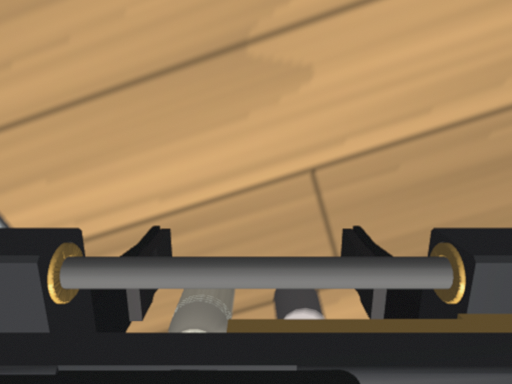

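Call:
arm_command(targets=[0,0,0,0,-0.4,0.98,1,0,0,0,0,-0.4,0.98,1,0,0,0,0,-0.4,0.98,1,0,0,0,0,-0.4,0.98,1,0,0,0,0,-0.4,0.98,1,0,0,0,0,-0.3,0.9,1,0,0,0,0,0,0,1])

```text
time: 1.78
ee_pos: [0.5742, 0.2733, 0.2168]
eef_rot: [0.109, 0.7, -0.117, 0.696]
ft_force: [0.3, -1.0, -0.2]
width: 0.087
```

```bash
python3 -c "
from h import *
go([.5645,.2866,.161])
for n in ('wrist','side','scene'): cv2.imwrite('pics/%s2.png'%n,camera(n)[:,:,::-1])
a=cv2.imread('pics/side2.png')[60:170,160:300];b=cv2.imread('pics/scene2.png')[180:300,300:420]
cv2.imwrite('pics/m2.png',np.hstack([cv2.resize(a,(420,330)),cv2.resize(b,(330,330))]))
print(projw([.5645,.2866,.166],pose()))"
```

```text
pos [0.5742 0.2733 0.2168] toolx [-0.007  -0.0101 -0.9999] tooly [ 0.3144  0.9492 -0.0118] yaw 71.6750219655728
shift mm [ 55.7684  10.2765 -13.1945] units [ 2.2307  0.4111 -0.5278]
turn units [-0.     -0.0044  0.015 ]
[[264.9835 201.7154]]
```

View pics/wrist2.png

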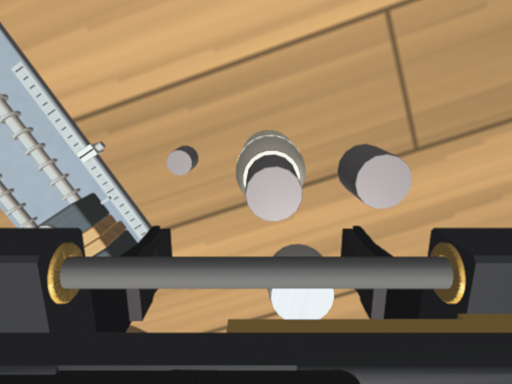

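View pics/m2.png

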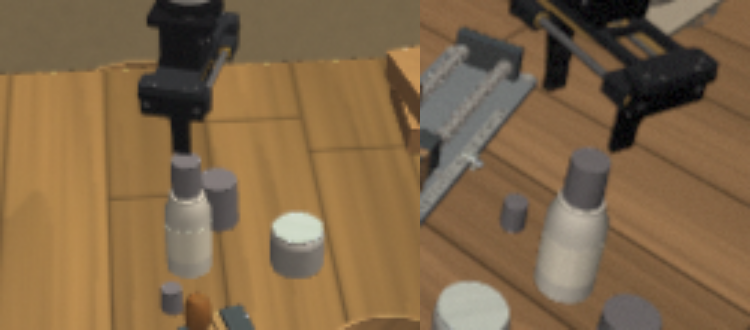

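```bash
python3 -c "
from h import *
P=pose();print(P)
print(atz('wrist',(274,193),.166,P))
print(atz('wrist',(270,172),.118,P))
a=cv2.imread('pics/wrist2.png')[100:250,0:180]
cv2.imwrite('pics/m3.png',cv2.resize(a,None,fx=4,fy=4,interpolation=3))"
```

```text
(array([0.5704, 0.2785, 0.2169]), array([ 0.1074,  0.7011, -0.1136,  0.6957]))
[0.5607 0.2939 0.166 ]
[0.5559 0.2943 0.118 ]
```

View pics/m3.png

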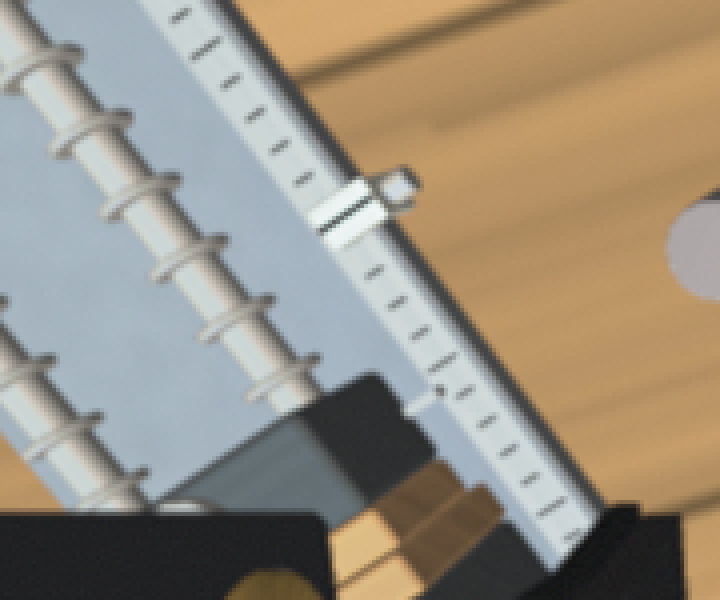

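Call:
arm_command(targets=[0,0,0,0,0.2,-0.2,1,0,0,0,0,0,0,1,0,0,0,0,0,0,1])

```text
time: 2.18
ee_pos: [0.5641, 0.289, 0.2168]
eef_rot: [0.106, 0.702, -0.111, 0.695]
ft_force: [0.2, 0.3, -0.3]
width: 0.0868
```

```bash
python3 -c "
from h import *
go([.5645,.2866,.161])
cv2.imwrite('pics/w4.png',camera('wrist')[:,:,::-1])
go([.5645,.2866,.161])
a=cv2.imread('pics/w4.png')
cv2.imwrite('pics/m4a.png',cv2.resize(a[120:250,0:180],None,fx=4,fy=4,interpolation=3))
cv2.imwrite('pics/m4b.png',cv2.resize(a[110:240,210:340],None,fx=4,fy=4,interpolation=3))"
```

```text
pos [0.5641 0.289  0.2168] toolx [-0.0103 -0.0061 -0.9999] tooly [ 0.304   0.9526 -0.0089] yaw 72.30230113147594
shift mm [55.8352 -1.6622  1.537 ] units [ 2.2334 -0.0665  0.0615]
turn units [-0.     -0.0101  0.0113]
pos [0.5638 0.2896 0.2168] toolx [-0.0105 -0.0056 -0.9999] tooly [ 0.3032  0.9529 -0.0086] yaw 72.34794219839486
shift mm [55.8293 -2.1399  1.9909] units [ 2.2332 -0.0856  0.0796]
turn units [-0.     -0.0106  0.0109]
```

View pics/m4a.png

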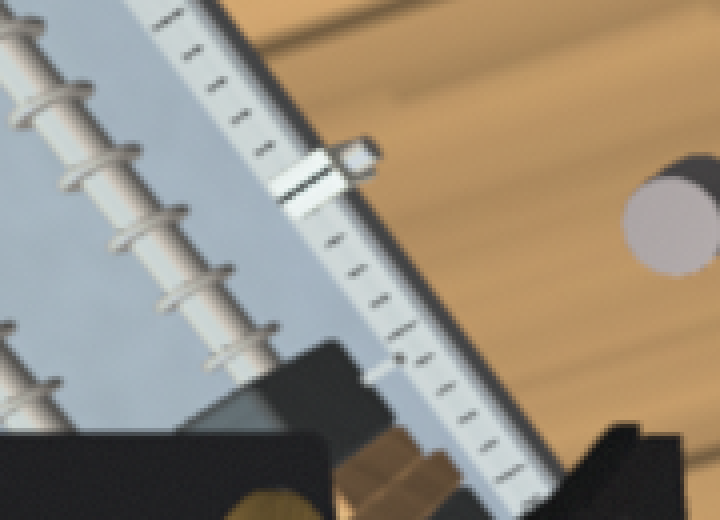

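View pics/m4b.png

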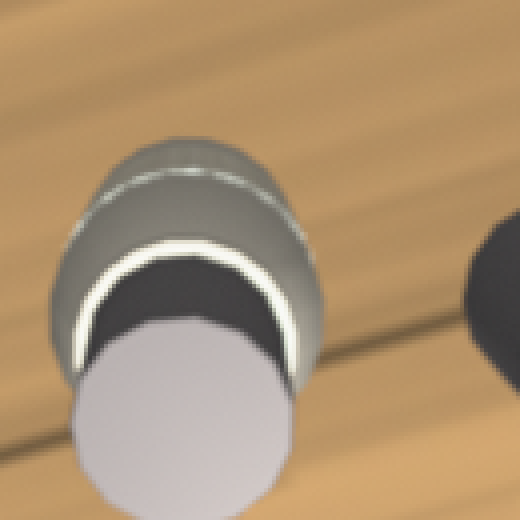

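```bash
python3 -c "
from h import *
P=(np.array([.5639,.2893,.2168]),pose()[1])
print('cap',atz('wrist',up(182,420,4,210,110),.166,P))
a=atz('wrist',up(400,357,4,0,120),.02,P);b=atz('wrist',up(279,201,4,0,120),.02,P)
print(a,b,np.linalg.norm(a-b),np.degrees(np.arctan2(*(a-b)[1::-1])))
go([.5645,.2866,.161])
"
```

```text
cap [0.5643 0.2887 0.166 ]
[0.5505 0.1114 0.02  ] [0.5006 0.0983 0.02  ] 0.051586000366080235 14.668235187672462
pos [0.5638 0.2896 0.2168] toolx [-0.0105 -0.0056 -0.9999] tooly [ 0.3032  0.9529 -0.0086] yaw 72.34794219839486
shift mm [55.8293 -2.1399  1.9909] units [ 2.2332 -0.0856  0.0796]
turn units [-0.     -0.0106  0.0109]
```

Call:
arm_command(targets=[0,-0.01,0.01,0.6,-0.03,0.03,1,0,0,0,0.6,0,0,1,0,0,0,0.6,0,0,1,0,0,0,0.3,0,0,1,0,0,0,0,0,0,1])

```text
time: 2.65
ee_pos: [0.5627, 0.2923, 0.1642]
eef_rot: [0.108, 0.698, -0.106, 0.7]
ft_force: [-0.1, 0.4, 0.0]
width: 0.0872
```

```bash
python3 -c "
from h import *
go([.5644,.2882,.161])
cv2.imwrite('pics/w5.png',camera('wrist')[:,:,::-1])
go([.5644,.2882,.161])"
```

```text
pos [0.5627 0.2923 0.1642] toolx [ 0.0021  0.0025 -1.    ] tooly [0.298  0.9546 0.003 ] yaw 72.66208174716775
shift mm [ 3.2013 -3.384   2.8708] units [ 0.1281 -0.1354  0.1148]
turn units [-0.      0.0016 -0.0038]
pos [0.5629 0.2924 0.1649] toolx [ 0.0025  0.0028 -1.    ] tooly [0.298  0.9546 0.0034] yaw 72.66334786729223
shift mm [ 3.9118 -3.5277  2.713 ] units [ 0.1565 -0.1411  0.1085]
turn units [-0.      0.002  -0.0043]
```

View pics/w5.png

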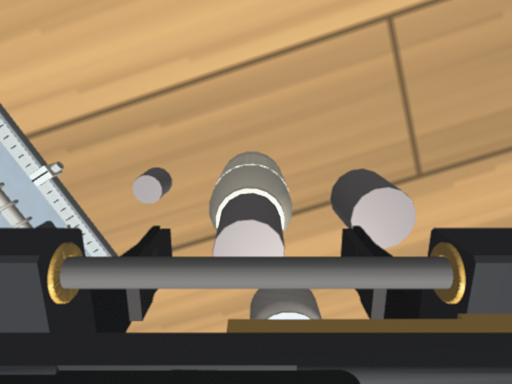

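Call:
arm_command(targets=[0,0,0,0.16,-0.14,0.11,1,0,0,0,0,0,0,0.65,0,0,0,0,0,0,0.55], newtons=12)

```text
time: 2.95
ee_pos: [0.5653, 0.2886, 0.1628]
eef_rot: [0.108, 0.698, -0.105, 0.7]
ft_force: [0.0, 0.2, 0.2]
width: 0.0798
```

```bash
python3 -c "
from h import *
go([.5644,.2882,.161]);print(read_state()['width'])"
```

```text
pos [0.5653 0.2886 0.1628] toolx [ 0.0047  0.0042 -1.    ] tooly [0.2974 0.9547 0.0054] yaw 72.696834836449
shift mm [ 1.7607 -0.6355 -0.7038] units [ 0.0704 -0.0254 -0.0282]
turn units [-0.      0.0041 -0.0068]
0.0797717801694025
```

Call:
arm_command(targets=[0,0,0,0.07,0,0,0.3,0,0,0,0,0,0,0.3,0,0,0,0,0,0,0.3,0,0,0,0,0,0,0.3,0,0,0,0,0,0,0.3,0,0,0,0,0,0,0.3,0,0,0,0,0,0,0.3,0,0,0,0,0,0,0.3], newtons=12)

```text
time: 3.62
ee_pos: [0.5663, 0.2887, 0.1629]
eef_rot: [0.109, 0.697, -0.104, 0.701]
ft_force: [-0.2, -0.4, -0.6]
width: 0.0359
```

```bash
python3 -c "
from h import *
go([.5644,.2882,.161]);print(read_state()['width'])"
```

```text
pos [0.5663 0.2887 0.1629] toolx [ 0.0072  0.0057 -1.    ] tooly [0.298  0.9545 0.0076] yaw 72.66232068877305
shift mm [ 1.8725 -1.0762 -1.6737] units [ 0.0749 -0.043  -0.0669]
turn units [-0.      0.0066 -0.0096]
0.035911089989814855
```

Call:
arm_command(targets=[0,0,0,-0.3,0,0,0.2,0,0,0,-0.6,0,0,0.2,0,0,0,-0.8,0,0,0.2,0,0,0,-0.8,0,0,0.2,0,0,0,-0.4,0,0,0.2,0,0,0,0,0,0,0.2], newtons=15)

```text
time: 4.12
ee_pos: [0.565, 0.288, 0.2392]
eef_rot: [0.108, 0.697, -0.105, 0.701]
ft_force: [0.6, -0.3, 0.0]
width: 0.0363
```

```bash
python3 -c "
from h import *
for n in ('wrist','side','scene'): cv2.imwrite('pics/%s6.png'%n,camera(n)[:,:,::-1])
a=cv2.imread('pics/side6.png')[60:170,160:300];b=cv2.imread('pics/scene6.png')[180:300,300:420]
cv2.imwrite('pics/m6.png',np.hstack([cv2.resize(a,(420,330)),cv2.resize(b,(330,330))]))
go([.4609,-.3175,.22],np.radians(25.3));print(read_state()['width'],read_state()['joint_positions'])"
```

```text
pos [0.5639 0.2874 0.2358] toolx [ 0.0015  0.002  -1.    ] tooly [0.2979 0.9546 0.0024] yaw 72.67087593958263
shift mm [  14.4142 -608.2005   81.8246] units [  0.5766 -24.328    3.273 ]
turn units [ 1.0527 -0.0003 -0.0033]
0.03623219703914705 [-0.6942  0.3407  0.1968  1.4348 -0.0678  1.3704  0.7732]
```

View pics/m6.png

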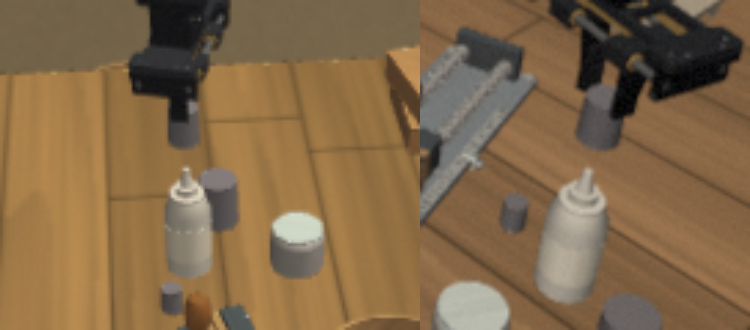

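View pics/wrist6.png

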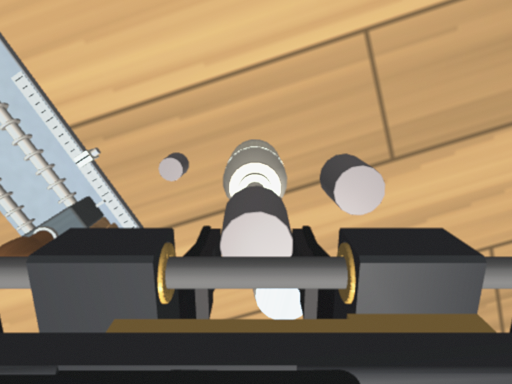

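Call:
arm_command(targets=[0,0,0,0,-0.6,0.1,0.2,0,0,0,0,-0.95,0.13,0.2,0,0,0,0,-0.95,0.13,0.2,0,0,0,0,-0.95,0.13,0.2,0,0,0,0,-0.95,0.13,0.2,0,0,0,0,-0.95,0.13,0.2,0,0,0,0,-0.95,0.13,0.2,0,0,0,0,-0.95,0.13,0.2,0,0,0,0,-0.95,0.13,0.2,0,0,0,0,-0.95,0.13,0.2,0,0,0,0,-0.95,0.13,0.2,0,0,0,0,-0.7,0.1,0.2])

```text
time: 5.27
ee_pos: [0.5093, 0.0104, 0.2177]
eef_rot: [0.1, 0.707, -0.106, 0.692]
ft_force: [-0.3, -0.9, 0.3]
width: 0.0363
```

```bash
python3 -c "
from h import *
go([.4609,-.3175,.22],np.radians(25.3));print(read_state()['width'],read_state()['joint_positions'])"
```

```text
pos [0.5093 0.0104 0.2177] toolx [-0.0234 -0.0058 -0.9997] tooly [ 0.2884  0.9574 -0.0123] yaw 73.23639651504185
shift mm [   0.6883 -327.9135   48.2709] units [  0.0275 -13.1165   1.9308]
turn units [ 1.065  -0.0183  0.0258]
0.03630142406461328 [-0.4359  0.0922  0.3461  1.7692 -0.0286  1.3096  1.1951]
```

Call:
arm_command(targets=[0,-0.02,0.03,-0.1,-0.6,0.1,0.2,0,0,0,-0.05,-0.95,0.13,0.2,0,0,0,-0.05,-0.95,0.13,0.2,0,0,0,-0.05,-0.95,0.13,0.2,0,0,0,-0.05,-0.95,0.13,0.2,0,0,0,-0.05,-0.95,0.13,0.2,0,0,0,-0.05,-0.95,0.13,0.2,0,0,0,-0.05,-0.95,0.13,0.2,0,0,0,0,-0.95,0.13,0.2,0,0,0,0,-0.95,0.13,0.2,0,0,0,0,-0.9,0.13,0.2,0,0,0,0,-0.6,0.1,0.2])

```text
time: 6.27
ee_pos: [0.4564, -0.2675, 0.2117]
eef_rot: [0.107, 0.708, -0.099, 0.691]
ft_force: [0.3, 0.1, -0.1]
width: 0.0362
```

```bash
python3 -c "
from h import *
go([.4609,-.3175,.12],np.radians(25.3));print(read_state()['width'],read_state()['joint_positions'])"
```

```text
pos [ 0.4564 -0.2675  0.2117] toolx [-0.0221  0.0138 -0.9997] tooly [0.2888 0.9574 0.0069] yaw 73.21475531707672
shift mm [ 90.8671 -47.234   21.0255] units [ 3.6347 -1.8894  0.841 ]
turn units [ 1.0648 -0.0338  0.0051]
0.03620945228253718 [-0.0989  0.1538  0.6066  1.7386 -0.0922  1.3035  1.8068]
```

Call:
arm_command(targets=[0,-0.03,0,0,-0.9,0.45,0.2,0,0,0,0,-0.8,0.4,0.2,0.1,0,0,0,0,0,0.2,0.13,0,0,0,0,0,0.2,0.13,0,0,0,0,0,0.2,0.13,0,0,0,0,0,0.2,0.13,0,0,0,0,0,0.2,0.13,0,0,0,0,0,0.2,0.13,0,0,0,0,0,0.2,0.13,0,0,0,0,0,0.2,0,0,0,0,0,0,0.2,0,0,0,0,0,0,0.2])

```text
time: 7.27
ee_pos: [0.4545, -0.3188, 0.1951]
eef_rot: [0.378, 0.606, -0.38, 0.588]
ft_force: [0.6, 0.6, -0.7]
width: 0.0361
```

```bash
python3 -c "
from h import *
cv2.imwrite('pics/w7.png',camera('wrist')[:,:,::-1])
go([.4609,-.3175,.12]);print(read_state()['width'],read_state()['joint_positions'])
print(projw([[.4609,-.3175,.026]],pose()))"
```

```text
pos [ 0.4544 -0.3187  0.195 ] toolx [-0.0225  0.0111 -0.9997] tooly [ 0.9044  0.4265 -0.0156] yaw 25.248780887248817
shift mm [74.8339  7.5297  3.1167] units [2.9934 0.3012 0.1247]
turn units [-0.0002 -0.025   0.0198]
0.03601083071365245 [-0.1087  0.2543  0.7513  1.7017 -0.1758  1.2815  1.1218]
[[263.699  182.0446]]
```

View pics/w7.png

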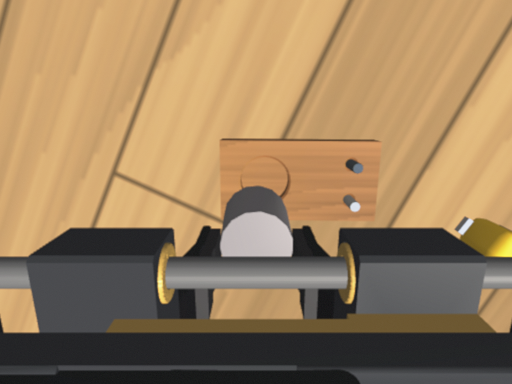

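```bash
python3 -c "
from h import *
P=pose(); R=Ro.from_quat(P[1])
for zo in (-.004,-.002,0,.002):
  print(zo,projw(P[0]+R.apply([[-.003,0,zo-.0185],[-.003,-.0185,zo],[-.003,.0185,zo],[.045,0,zo-.02]]),P).round(1).tolist())
a=cv2.imread('pics/w7.png')[130:260,200:330]
cv2.imwrite('pics/m7.png',cv2.resize(a,None,fx=4,fy=4,interpolation=3))"
```

```text
-0.004 [[253.5, 204.7], [216.6, 240.2], [290.6, 240.2], [254.0, 180.4]]
-0.002 [[253.5, 208.7], [216.7, 243.9], [290.5, 244.0], [254.0, 183.5]]
0 [[253.5, 212.6], [216.8, 247.6], [290.4, 247.7], [254.0, 186.7]]
0.002 [[253.6, 216.5], [216.9, 251.3], [290.3, 251.3], [254.0, 189.8]]
```

View pics/m7.png

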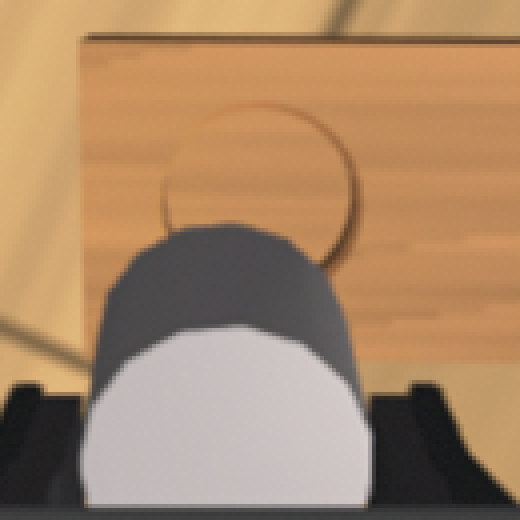

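Call:
arm_command(targets=[0,-0.025,0.02,0,0.3,0.12,0.2,0,0,0,0.6,0,0,0.2,0,0,0,0.8,0,0,0.2,0,0,0,0.8,0,0,0.2,0,0,0,0.5,0,0,0.2,0,0,0,0,0,0,0.2,0,0,0,0,0,0,0.2])

```text
time: 7.9
ee_pos: [0.4624, -0.318, 0.1235]
eef_rot: [0.372, 0.601, -0.372, 0.601]
ft_force: [0.1, -0.3, -0.2]
width: 0.0364
```

```bash
python3 -c "
from h import *
P=pose()
for n in ('wrist','side','scene'): cv2.imwrite('pics/%s8.png'%n,camera(n)[:,:,::-1])
a=cv2.imread('pics/side8.png')[215:305,160:270];b=cv2.imread('pics/scene8.png')[140:220,190:290]
cv2.imwrite('pics/m8.png',np.hstack([cv2.resize(a,(440,360)),cv2.resize(b,(450,360))]))
go([.4609,-.3175,.057]);print(P[0],read_state()['width'])
t=np.linspace(0,2*np.pi,8,endpoint=False)
print(projw(np.c_[.4609+.024*np.cos(t),-.3175+.024*np.sin(t),0*t+.026],P).round(1).tolist())"
```

```text
pos [ 0.463  -0.3183  0.1245] toolx [ 0.0023 -0.0008 -1.    ] tooly [0.8955 0.4451 0.0017] yaw 26.430634257073347
shift mm [67.5212 -1.6581 -1.7659] units [ 2.7008 -0.0663 -0.0706]
turn units [-0.      0.0022 -0.0022]
[ 0.4624 -0.318   0.1235] 0.036070155028772775
[[280.0, 207.3], [282.0, 184.9], [266.8, 167.4], [243.0, 165.7], [225.3, 181.0], [224.2, 203.6], [239.6, 220.2], [262.4, 221.7]]
```

View pics/m8.png

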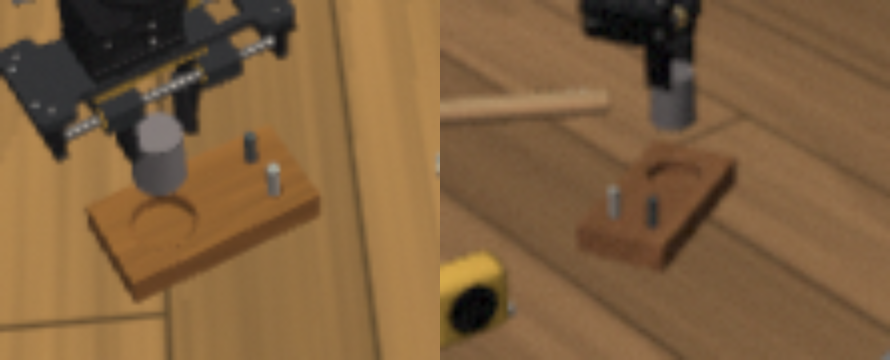

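View pics/wrist8.png

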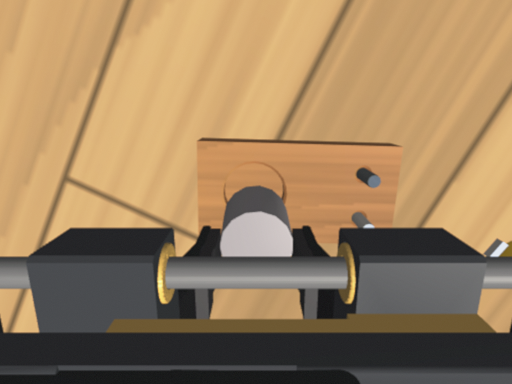

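Call:
arm_command(targets=[0,0,0,0.3,-0.07,-0.08,0.2,0,0,0,0.6,0,0,0.2,0,0,0,0.6,0,0,0.2,0,0,0,0.2,0,0,0.2,0,0,0,0,0,0,0.2,0,0,0,0,0,0,0.2])

```text
time: 8.55
ee_pos: [0.4624, -0.3184, 0.0836]
eef_rot: [0.373, 0.598, -0.371, 0.605]
ft_force: [-0.0, 0.7, -0.4]
width: 0.0363
```

```bash
python3 -c "
from h import *
P=pose()
for n in ('side','scene'): cv2.imwrite('pics/%s9.png'%n,camera(n)[:,:,::-1])
a=cv2.imread('pics/side9.png')[215:305,160:270];b=cv2.imread('pics/scene9.png')[140:220,190:290]
cv2.imwrite('pics/m9.png',np.hstack([cv2.resize(a,(440,360)),cv2.resize(b,(450,360))]))
go([.4607,-.3172,.057]);print(P[0],read_state()['width'],read_state()['ft_force'])"
```

```text
pos [ 0.4628 -0.3185  0.084 ] toolx [ 0.0098 -0.0033 -0.9999] tooly [0.8945 0.447  0.0073] yaw 26.55278457632324
shift mm [26.95   -1.4535 -2.292 ] units [ 1.078  -0.0581 -0.0917]
turn units [-0.      0.0093 -0.0093]
[ 0.4624 -0.3184  0.0836] 0.03588986641922787 [-1.0936  0.7004  0.093 ]
```

View pics/m9.png

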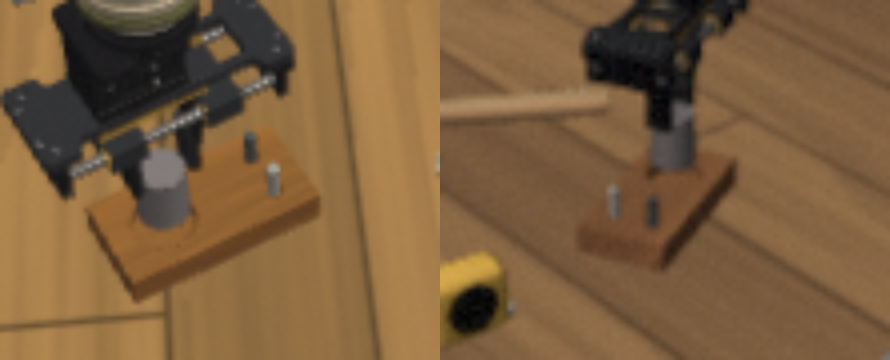

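Call:
arm_command(targets=[0,0.01,-0.01,0,-0.09,-0.13,0.2,0,0,0,0.2,0,0,0.2,0,0,0,0.3,0,0,0.2])

```text
time: 8.9
ee_pos: [0.4606, -0.3173, 0.0736]
eef_rot: [0.372, 0.601, -0.372, 0.602]
ft_force: [0.2, -0.8, -1.0]
width: 0.0361
```

```bash
python3 -c "
from h import *
go([.4607,-.3172,.057]);print(read_state()['width'],read_state()['ft_force'])"
```

```text
pos [ 0.4606 -0.3173  0.0736] toolx [ 0.0027 -0.001  -1.    ] tooly [0.8944 0.4472 0.002 ] yaw 26.563735771179807
shift mm [16.6417  0.1157 -0.0906] units [ 0.6657  0.0046 -0.0036]
turn units [-0.      0.0026 -0.0025]
0.0361366137340299 [ 0.1849 -0.8123 -0.9747]
```

Well centred. Lower slowly.

Call:
arm_command(targets=[0,0,0,0.25,-0.01,-0.02,0.2,0,0,0,0.2,-0.01,-0.02,0.2,0,0,0,0.15,0,0,0.2])

```text
time: 9.15
ee_pos: [0.4594, -0.3163, 0.0564]
eef_rot: [0.372, 0.601, -0.371, 0.602]
ft_force: [-9.6, -0.3, 19.6]
width: 0.036
```

```bash
python3 -c "
from h import *
go([.4607,-.3172,.057]);print(read_state()['width'],read_state()['ft_force'])
cv2.imwrite('pics/s10.png',cv2.resize(camera('side')[215:305,160:270,::-1],(660,540),interpolation=3))"
```

```text
pos [ 0.4594 -0.3163  0.0564] toolx [ 0.0021 -0.0007 -1.    ] tooly [0.8943 0.4475 0.0015] yaw 26.58263761443452
shift mm [-0.5947  0.7682  1.3603] units [-0.0238  0.0307  0.0544]
turn units [-0.      0.002  -0.0019]
0.03598746450999615 [-9.5941 -0.3423 19.621 ]
```

View pics/s10.png

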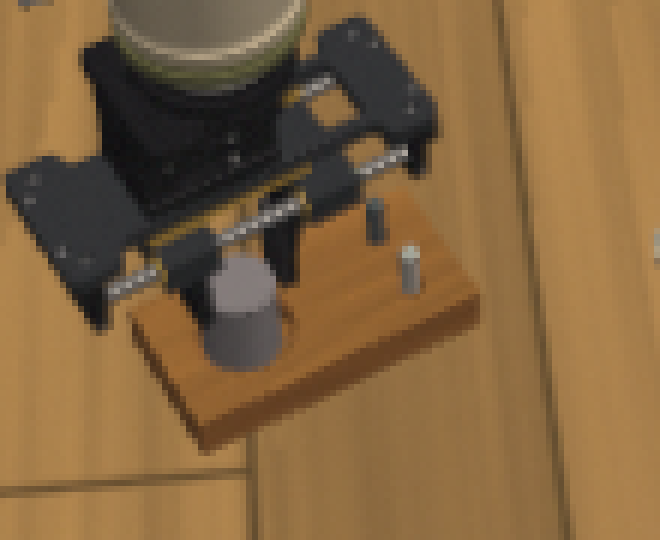

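```bash
python3 -c "
from h import *
for z in (.06,.074):
  q=proj('side',[.4607,-.3172,z])[0]; print(z,(q-[160,215]+.5)*6-.5)"
```

```text
0.06 [241.2922 288.0802]
0.074 [239.4395 270.3052]
```

Call:
arm_command(targets=[0,0,0,-0.03,0.03,0.05,0.2,0,0,0,0,0,0,0.2])

```text
time: 9.37
ee_pos: [0.4601, -0.3174, 0.0561]
eef_rot: [0.372, 0.601, -0.372, 0.602]
ft_force: [0.5, -0.4, 2.7]
width: 0.0361
```

```bash
python3 -c "
from h import *
go([.4607,-.3172,.057]);print(read_state()['width'],read_state()['ft_force'])"
```

```text
pos [ 0.4601 -0.3174  0.0561] toolx [ 0.0007 -0.0006 -1.    ] tooly [0.8945 0.447  0.0003] yaw 26.55354833518985
shift mm [-0.8809  0.6152  0.1157] units [-0.0352  0.0246  0.0046]
turn units [-0.      0.0011 -0.0004]
0.036058320442318575 [ 0.483  -0.3947  2.7443]
```

Call:
arm_command(targets=[0,0,0,0,0,0,0.45,0,0,0,0,0,0,0.5,0,0,0,0,0,0,0.6,0,0,0,0,0,0,0.65,0,0,0,0,0,0,0.7,0,0,0,0,0,0,0.7])

```text
time: 9.87
ee_pos: [0.4603, -0.3174, 0.056]
eef_rot: [0.372, 0.601, -0.372, 0.602]
ft_force: [0.6, -0.2, -0.0]
width: 0.0583
```

```bash
python3 -c "
from h import *
go([.4607,-.3172,.057]);print(read_state()['width'],read_state()['ft_force'])
for n in ('side','wrist'): cv2.imwrite('pics/%s11.png'%n,camera(n)[:,:,::-1])
a=cv2.imread('pics/side11.png')[215:305,160:270];b=cv2.imread('pics/wrist11.png')[130:260,180:330]
cv2.imwrite('pics/m11.png',np.hstack([cv2.resize(a,(440,360)),cv2.resize(b,(415,360))])[:,:800])"
```

```text
pos [ 0.4603 -0.3174  0.056 ] toolx [ 0.0009 -0.0007 -1.    ] tooly [0.8945 0.4472 0.0004] yaw 26.561487256465753
shift mm [-0.9728  0.4162 -0.0004] units [-0.0389  0.0166 -0.    ]
turn units [-0.      0.0013 -0.0006]
0.05829244800358351 [ 0.6203 -0.1682 -0.046 ]
```

View pics/m11.png

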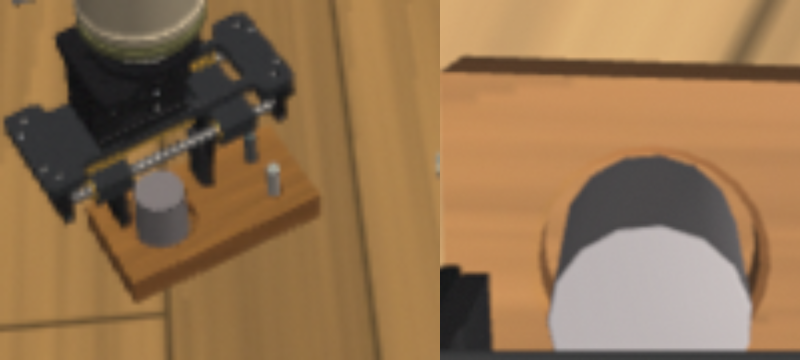

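Call:
arm_command(targets=[0,0,0,-0.4,0,0,0.75,0,0,0,-0.9,0,0,0.75,0,0,0,-1,0,0,0.8,0,0,0,-1,0,0,0.9,0,0,0,-1,0,0,1,0,0,0,-1,0,0,1,0,0,0,-1,0,0,1,0,0,0,0,0,0,1])

```text
time: 10.63
ee_pos: [0.458, -0.3177, 0.2243]
eef_rot: [0.372, 0.601, -0.373, 0.601]
ft_force: [0.1, 0.5, 0.2]
width: 0.0858
```

```bash
python3 -c "
from h import *
for n in ('side','wrist','scene'): cv2.imwrite('pics/%s12.png'%n,camera(n)[:,:,::-1])
a=cv2.imread('pics/side12.png')[215:305,160:270];b=cv2.imread('pics/scene12.png')[140:220,190:290]
cv2.imwrite('pics/m12.png',np.hstack([cv2.resize(a,(395,325)),cv2.resize(b,(405,325))])[:,:800])
go([.5645,.0575,.2],.256);print(read_state()['joint_positions'])"
```

```text
pos [ 0.4565 -0.3162  0.2191] toolx [-0.0076  0.0019 -1.    ] tooly [ 0.8955  0.445  -0.006 ] yaw 26.425233879874845
shift mm [  18.952   263.1696 -286.4849] units [  0.7581  10.5268 -11.4594]
turn units [ 0.2613 -0.0057  0.0082]
[-0.1292  0.2174  0.7567  1.684  -0.151   1.3086  1.1173]
```

View pics/m12.png

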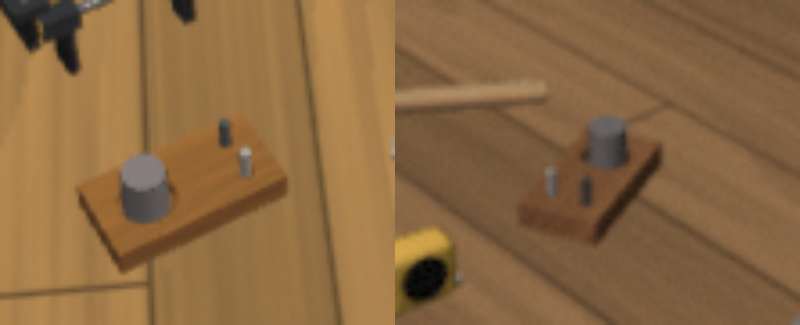

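View pics/wrist12.png

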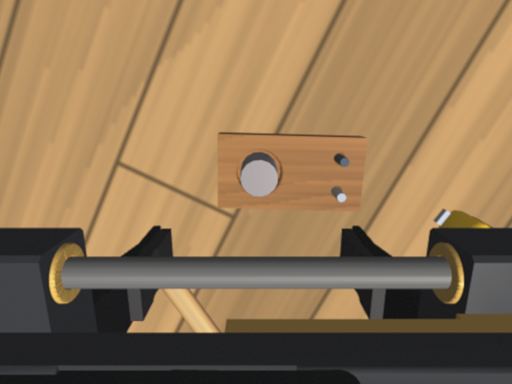

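Call:
arm_command(targets=[0,0,0,0,0.5,-0.55,1,0,0,0,0,0.87,-0.95,1,0,0,0,0,0.87,-0.95,1,0,0,0,0,0.87,-0.95,1,0,0,0,0,0.87,-0.95,1,0,0,0,0,0.87,-0.95,1,0,0,0,0,0.87,-0.95,1,0,0,0,0,0.87,-0.95,1,0,0,0,0,0.87,-0.95,1,0,0,0,0,0.87,-0.95,1,0.13,0,0,0,0.6,-0.65,1,0.13,0,0,0,0,0,1])

```text
time: 11.78
ee_pos: [0.5423, 0.0157, 0.2033]
eef_rot: [0.428, 0.567, -0.441, 0.549]
ft_force: [-0.3, -0.5, 0.3]
width: 0.0871
```

Call:
arm_command(targets=[0,0,0,0,0,0,1,0,0,0,0,0,0,1])

```text
time: 11.95
ee_pos: [0.541, 0.0175, 0.2006]
eef_rot: [0.426, 0.568, -0.442, 0.548]
ft_force: [0.2, -0.8, 0.3]
width: 0.0872
```

```bash
python3 -c "
from h import *
go([.5645,.0575,.19],.256);print(read_state()['joint_positions'])"
```

```text
pos [0.541  0.0175 0.2006] toolx [-0.0371 -0.0011 -0.9993] tooly [ 0.9686  0.2459 -0.0362] yaw 14.247114709216234
shift mm [  9.6584  32.9591 -32.9568] units [ 0.3863  1.3184 -1.3183]
turn units [-0.0095 -0.0104  0.046 ]
[-0.5827  0.1995  0.5357  1.7107 -0.1062  1.2975  0.2253]
```

Call:
arm_command(targets=[-0.01,-0.01,0.045,0,0.7,-0.7,1,0,0,0,0,0.6,-0.6,1,0,0,0,0,0,0,1,0,0,0,0,0,0,1])

```text
time: 12.28
ee_pos: [0.5633, 0.0533, 0.1976]
eef_rot: [0.429, 0.562, -0.432, 0.561]
ft_force: [0.4, -1.1, 0.3]
width: 0.0872
```

```bash
python3 -c "
from h import *
go([.5645,.0575,.19],.256)
for n in ('wrist','side','scene'): cv2.imwrite('pics/%s13.png'%n,camera(n)[:,:,::-1])
a=cv2.imread('pics/side13.png')[110:220,140:280];b=cv2.imread('pics/scene13.png')[150:270,260:380]
cv2.imwrite('pics/m13.png',np.hstack([cv2.resize(a,(420,330),interpolation=3),cv2.resize(b,(330,330),interpolation=3)]))
go([.5645,.0575,.112],.256)"
```

```text
pos [0.5633 0.0533 0.1976] toolx [-0.0037 -0.0021 -1.    ] tooly [ 0.9656  0.2598 -0.0042] yaw 15.060695402232106
shift mm [ 7.593   2.2436 -3.7249] units [ 0.3037  0.0897 -0.149 ]
turn units [0.0087 0.0014 0.0053]
pos [0.5633 0.053  0.1979] toolx [-0.0033 -0.0016 -1.    ] tooly [ 0.9663  0.2576 -0.0036] yaw 14.926195066833879
shift mm [85.9326  2.6208 -4.0628] units [ 3.4373  0.1048 -0.1625]
turn units [0.0057 0.0009 0.0046]
```

View pics/m13.png

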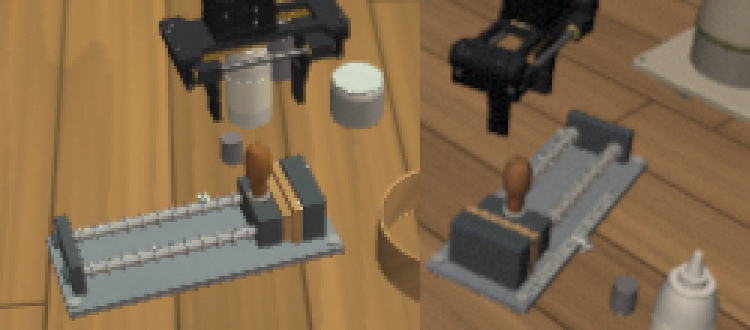

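View pics/wrist13.png

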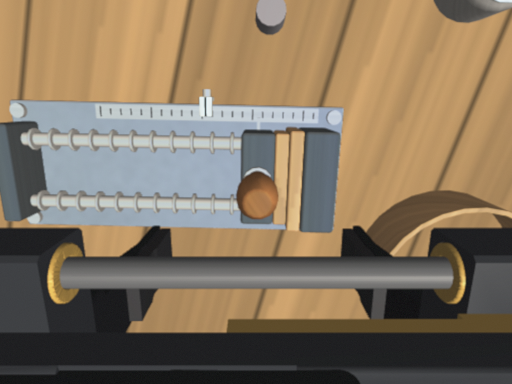

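```bash
python3 -c "
from h import *
P=pose()
print(projw([[.5645,.0575,.136],[.5645,.0575,.109],[.5645,.0575,.061]],P))
print(atz('wrist',(257.5,196),.109,P))
a=cv2.imread('pics/wrist13.png')[80:230,180:300]
cv2.imwrite('pics/m13b.png',cv2.resize(a,None,fx=4,fy=4,interpolation=3))"
```

```text
[[257.7653 203.8924]
 [257.6975 193.8561]
 [257.6055 180.2482]]
[0.5648 0.0558 0.109 ]
```

View pics/m13b.png

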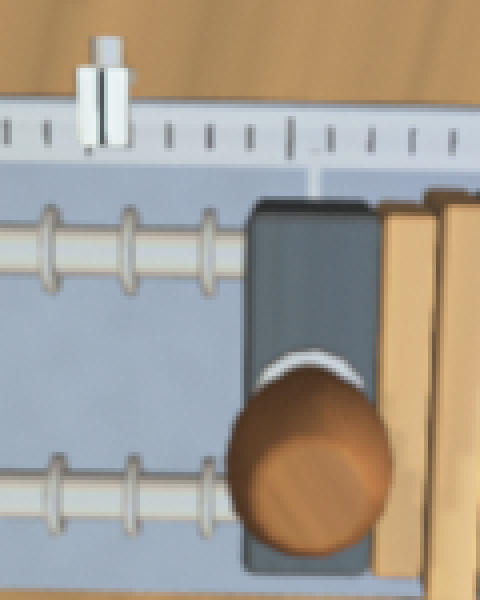

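```bash
python3 -c "
from h import *
P=pose()
a=atz('wrist',up(314,155,4,180,80),.02,P);b=atz('wrist',up(102,146,4,180,80),.02,P)
x=np.array([np.cos(.256),np.sin(.256),0]);print(a,b,(a-b)@x,np.linalg.norm(a-b))
go([.5647,.0568,.112],.256)"
```

```text
[0.5514 0.1084 0.02  ] [0.5011 0.0972 0.02  ] 0.051553986666986885 0.051587697159346205
pos [0.5633 0.053  0.1979] toolx [-0.0033 -0.0016 -1.    ] tooly [ 0.9663  0.2576 -0.0036] yaw 14.926195066833879
shift mm [85.9331  2.6338 -3.3349] units [ 3.4373  0.1054 -0.1334]
turn units [0.0057 0.0009 0.0046]
```

Pull distance is 51.6 mm by two views. Descend around the handle.

Call:
arm_command(targets=[0,0,0,0.4,0.1,-0.16,1,0,0,0,0.7,0,0,1,0,0,0,0.7,0,0,1,0,0,0,0.7,0,0,1,0,0,0,0.4,0,0,1,0,0,0,0.2,0,0,1,0,0,0,0,0,0,1])

```text
time: 13.02
ee_pos: [0.5639, 0.0536, 0.1154]
eef_rot: [0.431, 0.56, -0.433, 0.56]
ft_force: [-0.3, 0.0, 0.0]
width: 0.0874
```

```bash
python3 -c "
from h import *
go([.5647,.0568,.112],.256)
cv2.imwrite('pics/w14.png',camera('wrist')[:,:,::-1])
go([.5647,.0568,.112],.256);print(read_state()['ft_force'])"
```

```text
pos [0.5639 0.0536 0.1154] toolx [-0.0023 -0.0014 -1.    ] tooly [ 0.9671  0.2542 -0.0026] yaw 14.726967846723152
shift mm [ 3.3687  1.6101 -2.8453] units [ 0.1347  0.0644 -0.1138]
turn units [0.0013 0.0009 0.0033]
pos [0.5641 0.0537 0.116 ] toolx [-0.0017 -0.0012 -1.    ] tooly [ 0.9672  0.2542 -0.002 ] yaw 14.725613420946056
shift mm [ 3.9896  1.3511 -2.846 ] units [ 0.1596  0.054  -0.1138]
turn units [0.0013 0.0009 0.0025]
[-0.1871 -0.3831 -0.0892]
```

View pics/w14.png

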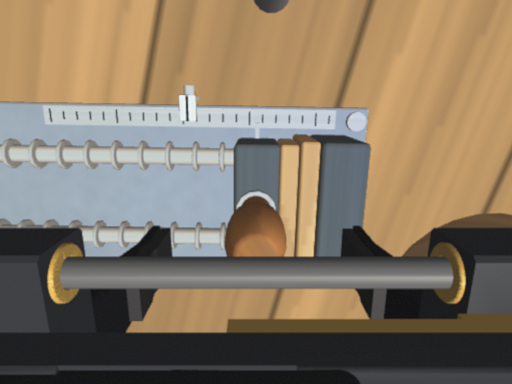

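Call:
arm_command(targets=[0,0,0,0.17,0.06,-0.13,0.8,0,0,0,0.02,0,0,0.6,0,0,0,0,0,0,0.1,0,0,0,0,0,0,0.1,0,0,0,0,0,0,0.1,0,0,0,0,0,0,0.1,0,0,0,0,0,0,0.1,0,0,0,0,0,0,0.1,0,0,0,0,0,0,0.1,0,0,0,0,0,0,0.1], newtons=40)

```text
time: 13.9
ee_pos: [0.5629, 0.0567, 0.114]
eef_rot: [0.43, 0.561, -0.433, 0.558]
ft_force: [-8.0, 0.9, 12.8]
width: 0.0294
```

```bash
python3 -c "
from h import *
go([.5647,.0568,.112],.256);print(read_state()['ft_force'],read_state()['width'])"
```

```text
pos [0.5629 0.0567 0.114 ] toolx [-0.0061 -0.0008 -1.    ] tooly [ 0.9673  0.2537 -0.0061] yaw 14.697001350866504
shift mm [2.0089 1.7978 0.3451] units [0.0804 0.0719 0.0138]
turn units [ 0.0006 -0.001   0.0078]
[-7.9846  0.9478 12.8148] 0.029422652783463954
```

Call:
arm_command(targets=[0,0,0,0,-0.3,0,0.1,0,0,0,0,-0.3,0,0.1,0,0,0,0,-0.3,0,0.1,0,0,0,0,-0.3,0,0.1,0,0,0,0,-0.2,0,0.1,0,0,0,0,0,0,0.1], newtons=45)

```text
time: 14.4
ee_pos: [0.5372, 0.0506, 0.1144]
eef_rot: [0.436, 0.556, -0.427, 0.565]
ft_force: [12.1, 0.4, -12.0]
width: 0.0295
```

```bash
python3 -c "
from h import *
x=np.array([np.cos(.256),np.sin(.256),0]);T=np.array([.5647,.0568,.114])-.0516*x
go(T,.256);print(read_state()['ft_force'],read_state()['width'])
cv2.imwrite('pics/w15.png',camera('wrist')[:,:,::-1])"
```

```text
pos [0.5372 0.0506 0.1144] toolx [ 0.0173  0.0017 -0.9998] tooly [0.9666 0.2558 0.0172] yaw 14.824266188395082
shift mm [ -0.0346 -23.4598   0.8695] units [-0.0014 -0.9384  0.0348]
turn units [ 0.0034  0.0035 -0.0219]
[ 12.1115   0.4412 -11.978 ] 0.029495014567839355
```

View pics/w15.png

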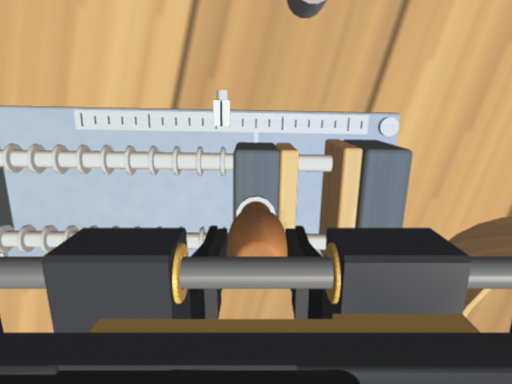

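Call:
arm_command(targets=[0,0,-0.02,0,-0.3,0,0.1,0,0,0,0,-0.3,0,0.1,0,0,0,0,-0.25,0,0.1,0,0,0,0,-0.15,0,0.1,0,0,0,0,0,0,0.1,0,0,0,0,0,0,0.1])

```text
time: 14.95
ee_pos: [0.5249, 0.0475, 0.1145]
eef_rot: [0.437, 0.552, -0.424, 0.57]
ft_force: [14.1, 2.6, -11.6]
width: 0.0289
```

```bash
python3 -c "
from h import *
x=np.array([np.cos(.256),np.sin(.256),0]);T=np.array([.5647,.0568,.114])-.0516*x
go(T,.256);print(read_state()['ft_force'],read_state()['width'])
cv2.imwrite('pics/w16.png',camera('wrist')[:,:,::-1])
go(T,.256)
a=cv2.imread('pics/w16.png')[70:200,170:330]
cv2.imwrite('pics/m16.png',cv2.resize(a,None,fx=4,fy=4,interpolation=3))"
```

```text
pos [0.5249 0.0475 0.1145] toolx [ 0.0323 -0.0004 -0.9995] tooly [0.9654 0.2589 0.0311] yaw 15.014370829097482
shift mm [  0.1842 -10.7893   0.9855] units [ 0.0074 -0.4316  0.0394]
turn units [ 0.0075  0.011  -0.0396]
[ 14.0969   2.5882 -11.5818] 0.028916956276987517
pos [0.5252 0.0476 0.1145] toolx [ 0.0327 -0.0004 -0.9995] tooly [0.9654 0.259  0.0315] yaw 15.018299182525553
shift mm [  0.1733 -11.0266   1.0054] units [ 0.0069 -0.4411  0.0402]
turn units [ 0.0076  0.0111 -0.0402]
```

View pics/m16.png

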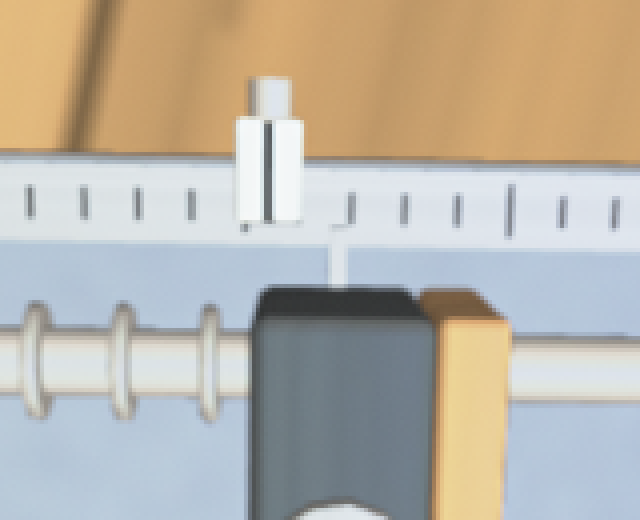

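Call:
arm_command(targets=[0,0.01,-0.04,0,-0.3,0,0.1,0,0,-0.04,0,-0.3,0,0.1,0,0,-0.03,0,-0.2,0,0.1,0,0,-0.02,0,-0.1,0,0.1,0,0,-0.02,0,-0.05,0,0.1])

```text
time: 15.42
ee_pos: [0.5154, 0.0453, 0.1152]
eef_rot: [0.413, 0.572, -0.446, 0.551]
ft_force: [14.3, 2.4, -14.2]
width: 0.0292
```

```bash
python3 -c "
from h import *
x=np.array([np.cos(.256),np.sin(.256),0]);T=np.array([.5647,.0568,.114])-.0516*x
go(T,.256);print(read_state()['ft_force'],read_state()['width'])
cv2.imwrite('pics/w17.png',camera('wrist')[:,:,::-1])
go(T,.256)
a=cv2.imread('pics/w17.png')[70:200,170:330]
cv2.imwrite('pics/m17.png',cv2.resize(a,None,fx=4,fy=4,interpolation=3))"
```

```text
pos [0.5154 0.0453 0.1152] toolx [-0.052  -0.0196 -0.9985] tooly [ 0.9638  0.2608 -0.0553] yaw 15.138613479957497
shift mm [ 1.2835 -0.9558  1.3094] units [ 0.0513 -0.0382  0.0524]
turn units [0.0107 0.0071 0.0705]
[ 14.2617   2.4036 -14.2453] 0.02915470683004242
pos [0.516  0.0454 0.1153] toolx [-0.052  -0.0202 -0.9984] tooly [ 0.9637  0.2612 -0.0554] yaw 15.163956213567007
shift mm [ 1.3828 -1.5521  1.2948] units [ 0.0553 -0.0621  0.0518]
turn units [0.0112 0.0078 0.0706]
```

View pics/m17.png

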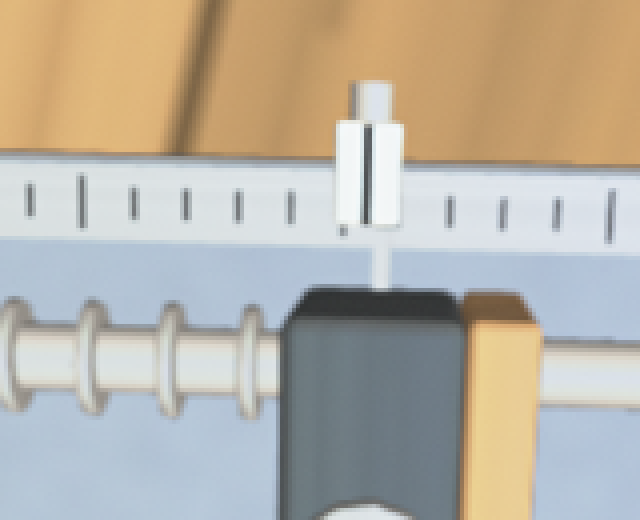

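Call:
arm_command(targets=[0,0,0.02,0,-0.2,0,0.1,0,0,0.01,0,-0.15,0,0.1,0,0,0,0,-0.1,0,0.1,0,0,0,0,-0.1,0,0.1])

```text
time: 15.8
ee_pos: [0.5134, 0.0447, 0.1153]
eef_rot: [0.425, 0.56, -0.433, 0.564]
ft_force: [16.2, 3.6, -14.9]
width: 0.0292
```

```bash
python3 -c "
from h import *
x=np.array([np.cos(.256),np.sin(.256),0]);T=np.array([.5647,.0568,.114])-.0516*x
go(T,.256);print(read_state()['ft_force'],read_state()['width'])
for i in range(4):
  im=camera('wrist')[:,:,::-1]; s=read_state(); print(s['time'],s['ee_pos'],s['ft_force'])
cv2.imwrite('pics/w18.png',im)
a=im[70:200,170:330]
cv2.imwrite('pics/m18.png',cv2.resize(a,None,fx=4,fy=4,interpolation=3))"
```

```text
pos [0.5134 0.0447 0.1153] toolx [-0.0033 -0.0125 -0.9999] tooly [ 0.9645  0.2642 -0.0065] yaw 15.318049360202599
shift mm [1.3436 1.0813 1.2977] units [0.0537 0.0433 0.0519]
turn units [0.0145 0.0143 0.0082]
[ 16.2222   3.5738 -14.9051] 0.029186510709638507
15.85 [0.5133 0.0447 0.1154] [ 16.5473   2.6363 -14.1075]
15.9 [0.5133 0.0447 0.1154] [ 16.1799   2.5267 -14.7878]
15.95 [0.5133 0.0447 0.1153] [ 15.6804   3.3109 -14.7057]
16.0 [0.5134 0.0447 0.1154] [ 15.377    2.6969 -13.8336]
```

View pics/m18.png

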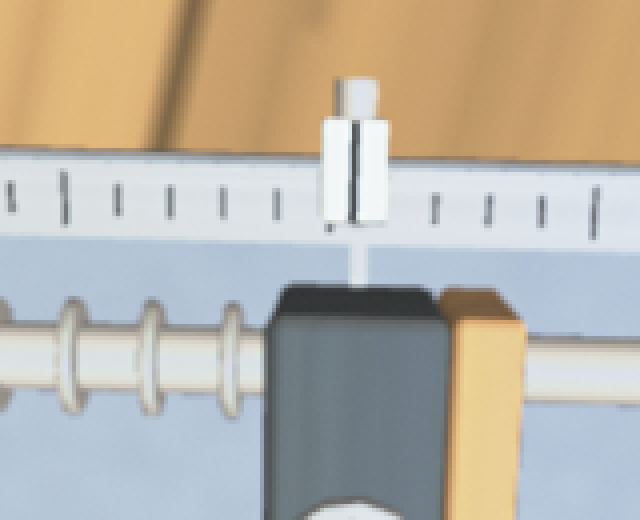

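```bash
python3 -c "
from h import *
for i in range(3):
  for n in ('side','scene','wrist'):
    im=camera(n)[:,:,::-1]; cv2.imwrite('pics/%s19.png'%n,im)
s=read_state(); print(s['time'],s['ee_pos'],s['ft_force'],s['width'],abs(s['joint_vel']).max())
a=cv2.imread('pics/side19.png')[90:300,140:290];b=cv2.imread('pics/wrist19.png')[70:200,170:330]
cv2.imwrite('pics/m19.png',np.hstack([cv2.resize(a,(375,525),interpolation=3),cv2.resize(b,(420,525))]))"
```

```text
16.45 [0.5133 0.0447 0.1154] [ 15.4972   2.6085 -12.8712] 0.029257679172136758 0.0021670421653804052
```

View pics/m19.png

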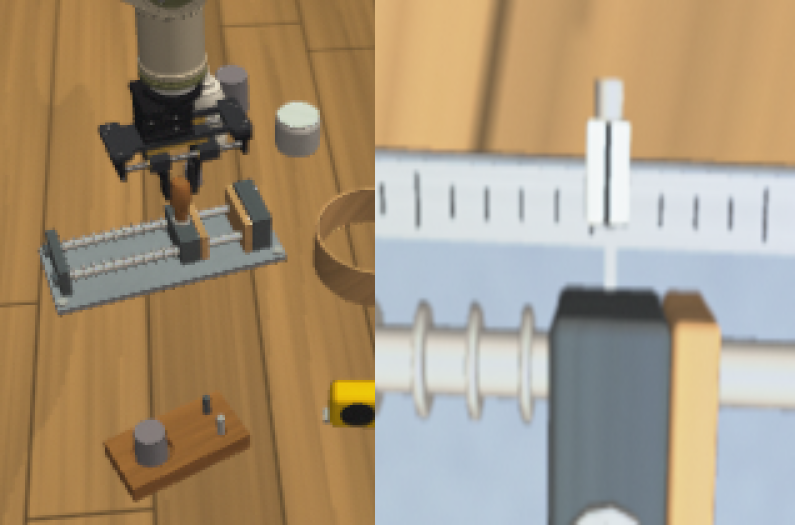

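View pics/scene19.png

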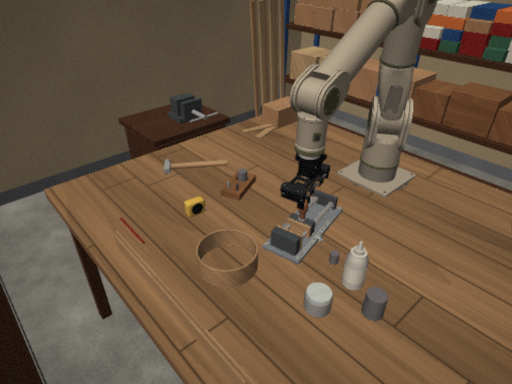

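```bash
python3 -c "
from h import *
t=np.linspace(0,2*np.pi,24,endpoint=False)
def ring(n,c,r,z): return proj(n,np.c_[c[0]+r*np.cos(t),c[1]+r*np.sin(t),0*t+z])
o=[]
for n,x0,y0,s in (('side',175,245,7),('scene',215,155,7)):
  im=cv2.imread('pics/%s19.png'%n)[y0:y0+50,x0:x0+56]
  big=cv2.resize(im,None,fx=s,fy=s,interpolation=3)
  for z,col in ((.06,(0,255,0)),(.074,(0,0,255))):
    q=((ring(n,(.4607,-.3172),.0185,z)-[x0,y0]+.5)*s-.5).round().astype(int)
    for p in q: cv2.circle(big,tuple(int(v) for v in p),1,col,-1)
  q=((ring(n,(.4607,-.3172),.024,.026)-[x0,y0]+.5)*s-.5).round().astype(int)
  for p in q: cv2.circle(big,tuple(int(v) for v in p),1,(255,255,0),-1)
  o.append(big)
cv2.imwrite('pics/m20.png',np.hstack(o))"
```

```text
(no output)
```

View pics/m20.png

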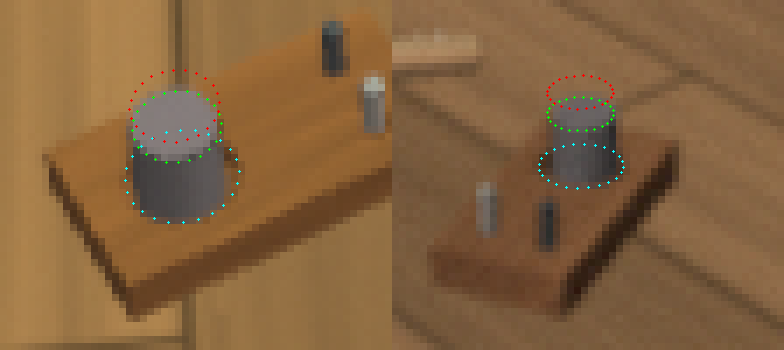

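The cap's top falls on the green ring, the height expected with the cap on the pocket floor, in both views. The pointer is on the line and the arm is still, so I'm handing in.

```bash
python3 -c "
from h import *
print(close_job()); s=read_state(); print(s['time'],s['ee_pos'],s['ft_force'],s['width'])"
```

```text
the job is handed in; nothing more can be done
None
the job is handed in; nothing more can be done
```

I lifted the cap off the glue bottle and set it open end down in the block's wide pocket. Then I gripped the handle and pulled the jaw back about 51 mm to the clip's line. I handed the job in at about 16.5 s, still holding the handle there.

**Last checks before handing in:**
- **Pointer:** it was about 0.6 mm from the line in the wrist view, and the arm stayed still for 0.6 s.
- **Hold on the handle:** the grip was set to 45 N and the springs were pulling about 15 N on the wrist. The fingers' contact force on the handle itself was not measured.
- **Cap:** its top was at floor height and roughly centred in the pocket in both the side and scene views.
- **Bottle and other things:** the bottle was upright, and nothing on the bench looked moved.

**Did not agree or go smoothly:**
- **Pull distance:** the arm's own position and the camera differed by about 2 mm on how far there was left to pull. I went by the camera.
- **Cap placing:** the cap pressed on the block with about 20 N for a moment as it was set down. I eased that off before opening the fingers.

No verdict was reported, and no state could be read after handing in.

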